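# Unhook the spice carrier and hold it level

## Task

Two identical carriers hang on the rail on the worktop. Lift the one with the two spice jars in it up off the rail, bring it towards you until there is a clear gap of at least 3 cm between it and the rail, and hold it there, level and steady, with its underside at least 12 cm above the worktop, so that the cook can take a jar; the program finishes while still holding it, after holding it still for three seconds. Keep it upright all the way with both jars standing in it, leave the empty carrier hanging and do not disturb the mug and the egg timer.

Things in the scene. Friction and masses are not known exactly. Their poses are not given: they have to be found in the camera images.
- rail: Steel hanging rail on two posts, fixed, 406 mm wide (y), 160 high, feet 110 deep. Origin on the worktop under the middle of the upper bar; x points away from the carriers (they hang on the robot's side, at negative x), y along the bars, z up. Upper bar 10 mm thick, top 130 mm up; a lower bar, 47 mm up, props the carriers' backs. Posts at y = -190 and +190 mm. A boiler hangs 0.6 m up, to its left.
- carrier: The carrier with jars, loose, about 0.5 kg in all: metal tray 60 (x) x 124 (y) x 30 mm with two pockets, a middle stem with a wooden crossbar handle, and at the back (+x) two hooks over the rail's upper bar, tips 20 mm long, reaching 50 mm behind and 98 above the origin: lift 30 mm to free it. Origin: centre of the underside, 35 mm above the worktop when hung; x to the rail, y along it, z up.
- carrier_grip (a point): Centre of that carrier's wooden handle, 150 mm above its origin (185 above the worktop when hung), same axes. The bar is 16 mm thick (x), 70 long (y), 24 high, rounded. It stands above hooks, rail and jars (jar tops 109 mm above the carrier's origin), free all round; grip it from above across the 16 mm.
- empty_carrier: The other carrier, identical but with nothing in it, hung in the other half of the rail. To be left hanging. Origin and axes as for the wanted carrier.
- spice_a: Spice jar with a red cap, 45 mm diameter, 106 mm tall, standing loose in one pocket of the wanted carrier, 33 mm from its middle. Origin: centre of its underside, z up.
- spice_b: Spice jar with a dark cap, 44 mm diameter, 105 mm tall, standing loose in the other pocket of the wanted carrier. Origin: centre of its underside, z up.
- tea_mug: Bystander: two-tone mug with a handle, 78x112x92 mm, standing on the worktop left of the rail. Origin: about the middle of its underside.
- egg_timer: Bystander: round kitchen timer, 63 mm diameter, 55 mm high, standing on the worktop to the left of the rail. Origin: centre of its underside.
Not all that is in view belongs to the job. What is shaped like the spice_b but orange or pink is not meant.

How it is judged:
By the outcome, as a careful person would: the job done as asked, in the order asked, and still so for the second after the job is handed in, while the arm keeps its last pose, push and grip.
It also fails if it takes over 32 s, if anything falls off the work surface, if the arm or the gripper's body presses on something with over 40 N, if the wrist force passes 120 N, or if a joint passes its speed limit or range.

## Robot

A 6-joint arm with a two-finger parallel gripper is mounted at the origin on a cart in front of the work surface, level with it; the furniture and walls round the work are solid. World frame = base frame: x ahead of the robot, y to its left, z up, the work surface at z = 0. Lengths are in m, angles in rad, forces in N, time in s.
With the tool pointing down it reaches from about 0.35 to 0.725 m from the base axis. Payload 4.3 kg.
Tool frame: the origin (TCP) lies between the finger pads; the fingertips stand 19 mm ahead of it and the grasp point (between the pads) is the TCP; z points along the fingers, y is the line along which they close (so a half turn about z gives the same grasp; the last joint's range is limited). The gripper opens to 85 mm and grips with 20 to 120 N. Pads are 22 mm wide; open, the fingers measure 114 mm over their backs; the gripper's body (76 mm by 85 mm) begins 54 mm behind the grasp point. The pads swing forward as they close: fully open they stand 13 mm farther back than shut.
Start: joints at [1.029, 0.377, 0.081, 1.274, 0, 1.46], TCP at [0.241, 0.522, 0.23] pointing down, gripper open.
Joint ranges: [-2.72, 2.72], [-0.84, 1.66], [-1.02, 1.22], [-1.77, 2.12], [-1.37, 1.28], [-3.14, 3.14]. Speed limits (rad/s): [2.57, 2.57, 3.14, 3.14, 3.14, 3.14].

## Interface

Orientations are given as a unit quaternion [w, x, y, z].
In Python, from cell import get_obs, read_camera, calibration, job_done gives the robot as it stands.
- The arm moves only by the tool apply_moves, never from a script. Its arguments are lists of equal length, an entry for each row: "dp": the shift along the tool's x, y, z in cm, a list of three; "twist": the turn, a rotation vector about the tool's x, y, z in rad, a list of three; "gripper": the closure, from 0 (fully open) to 1 (shut). In form: {"dp": [[dx, dy, dz], ...], "twist": [[wx, wy, wz], ...], "gripper": [gripper, ...]}. A call has 1 to 20 rows; each row shifts and turns the commanded pose from where the row before left it, along the tool's axes as they then stand; what a row does not reach is not made up. A row lasts 1/10 s, in which the tool goes at most 50 mm and 8.59 degrees, less where a joint would pass 70% of its speed; a pose out of reach is approached as far as the arm can. A call with a gripper value outside its range is refused whole. The fingers move at their own pace and stop on an object; "grip_force" is the grip in N (left out, the last holds). Time passes only in rows, so rows that do not move let the fingers close. It gives the time, the measured TCP pose, the force, the opening and the grip force at its end, in the units of the state.
- get_obs(): the state, without advancing time (a new reading comes with each control period).
- read_camera(name): name is "scene" or "top" or "wrist"; returns (picture, depth): 420x560x3 uint8, blue, green, red; 420x560 float32, m along the optical axis (not along the pixel's ray), 0 where there is no reading.
- calibration(name): a dict with "intrinsics" (3x3 intrinsics, pixels), "R" (3x3) and "t" (3): a world point X has camera coordinates R X + t; the wrist camera has in their place "hand_eye" (4x4, takes a point from camera to tool coordinates, whose origin is the TCP and whose axes are the flange's). Camera axes: x right, y down, z forward; pixel columns grow to the right and rows downward; lengths in m; the calibration is good to about 2 mm. A picture is of the moment at which its call begins: read the wrist's pose just before it. calibration takes no time and is no camera call.
- job_done(): hands the job in; it is judged then, once.
The state is a dict: "time": time; "q": joint angles; "qd": joint speeds; "effort": joint torques, N m; "tool_pos": TCP position; "ee_rot": TCP orientation; "contact_force": force on the tool from outside, world axes, zero at the start; "torque": the same for the moment, N m; "opening": opening from 0.0 (shut) to 1.0 (fully open); "finger_force": force on a finger pad.
Only numpy, scipy, OpenCV 4.12 (cv2) and the standard library are available. Lean on these libraries where they do the work, as an engineer would, in place of code of your own. Each camera call takes 0.05 s, during which the arm holds its last target. There are 200 camera calls.

## Working session

There is one attempt and no reset: what is moved stays moved. The work goes in short steps, Python scripts to look and compute and a tool call to move; the robot and the scene stay as the last step left them, time stands still between calls to the robot, and variables do not carry over. Pictures are saved under pics/ and viewed, at most 10 in all, crops included, and the job is handed in when it is done.

Besides the shell and the picture viewer there is one more tool, called as a command line: name --argument value ..., lists and objects as JSON in quotes. apply_moves: Moves the arm, as the interface text tells. Its arguments: {"type":"object","properties":{"dp":{"type":"array","items":{"type":"array","items":{"type":"number"}}},"twist":{"type":"array","items":{"type":"array","items":{"type":"number"}}},"gripper":{"type":"array","items":{"type":"number"}},"grip_force":{"type":"number"}},"required":["dp","twist","gripper"]}

```bash
mkdir -p pics
cat > h.py <<'E'
import numpy as np, cv2
from cell import get_obs, read_camera, calibration, job_done
from scipy.spatial.transform import Rotation as Rn
def world(name,d,obs=None):
    c=calibration(name);K=np.array(c["intrinsics"]);v,u=np.mgrid[:d.shape[0],:d.shape[1]]
    P=np.stack([(u-K[0,2])/K[0,0]*d,(v-K[1,2])/K[1,1]*d,d],-1)
    if "R" in c: return (P-np.array(c["t"]))@np.array(c["R"])
    H=np.array(c["hand_eye"]);w=obs["ee_rot"]
    R=Rn.from_quat([w[1],w[2],w[3],w[0]]).as_matrix()
    return (P@H[:3,:3].T+H[:3,3])@R.T+np.array(obs["tool_pos"])
E
python3 - <<'E'
from h import *
o=get_obs();print({k:np.round(v,3) for k,v in o.items()})
for n in("scene","top"):
    p,d=read_camera(n);cv2.imwrite(f"pics/{n}.png",p);np.save(n+".npy",world(n,d)); np.save(n+"d.npy",d)
E
```

```text
{'time': np.float64(0.0), 'q': array([1.029, 0.378, 0.08 , 1.274, 0.   , 1.46 ]), 'qd': array([ 0.002,  0.   , -0.002, -0.002,  0.001, -0.001]), 'effort': array([-0.0000e+00, -4.6360e+01,  2.6987e+01,  2.1000e-02,  0.0000e+00,
       -0.0000e+00]), 'tool_pos': array([0.24 , 0.522, 0.229]), 'ee_rot': array([-0.   ,  0.214,  0.977, -0.001]), 'contact_force': array([-0.637, -0.127, -0.092]), 'torque': array([0.01, 0.04, 0.  ]), 'finger_force': np.float64(0.0), 'opening': np.float64(1.001)}
```

View pics/scene.png

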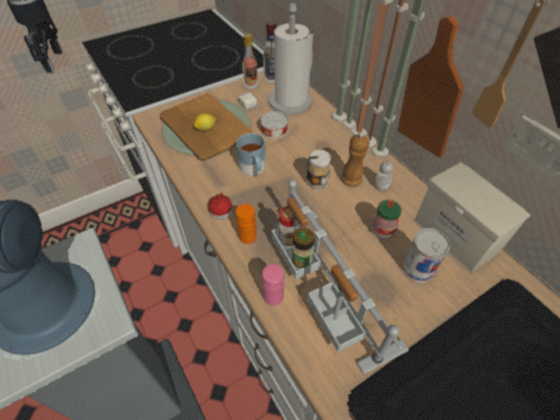

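View pics/top.png

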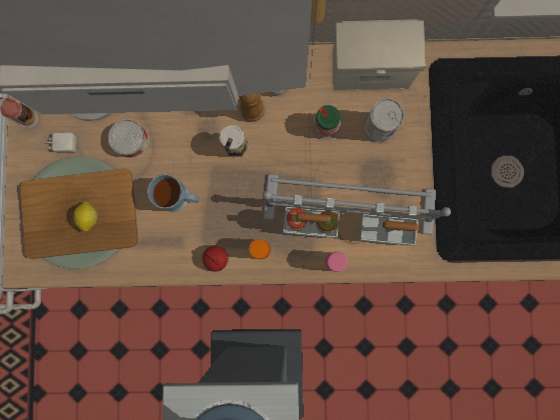

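The top view shows the carrier with jars at about (312,220), with its handle around (300-330,217), the empty carrier at (390,228), and distractors in orange (260,249) and pink (337,261). The timer is at (215,258) and the mug at (168,193). Next I measure the handle.

Run:
```python
from h import *
W=np.load("top.npy");p=cv2.imread("pics/top.png")
c=cv2.resize(p[170:280,190:470],None,fx=2.8,fy=2.8,interpolation=cv2.INTER_CUBIC);cv2.imwrite("pics/crop1.png",c)
for n,(u,v) in dict(mug=(168,193),timer=(215,258),orange=(260,249),pink=(337,261),red=(297,217),dark=(328,222),hmid=(314,217),empty_h=(402,226),barL=(290,201),barR=(420,211),postL=(272,196),postR=(433,211),table=(240,225)).items(): print(n,np.round(W[v,u],3))
# handle points
for n in("top","scene"):
    W=np.load(n+".npy").reshape(-1,3)
    p=cv2.imread(f"pics/{n}.png").reshape(-1,3).astype(int)
    m=(W[:,2]>.170)&(W[:,2]<.205)&(p[:,2]-p[:,0]>40)&(W[:,0]>.3)&(W[:,0]<.8)
    P=W[m]; print(n,len(P))
    _,lab,=0,0
    Y=np.sort(P[:,1]);
    br=np.where(np.diff(Y)>.02)[0]
    for a,b in zip(np.r_[0,br+1],np.r_[br,len(Y)-1]):
        Q=P[(P[:,1]>=Y[a])&(P[:,1]<=Y[b])]
        if len(Q)>8:
            k=np.polyfit(Q[:,1],Q[:,0],1);print(len(Q),Q.mean(0).round(4),Q.min(0).round(3),Q.max(0).round(3),"slope dx/dy",k[0].round(3))
```

```text
mug [0.6   0.134 0.052]
timer [0.447 0.025 0.05 ]
orange [ 0.465 -0.083  0.108]
pink [ 0.436 -0.25   0.108]
red [ 0.526 -0.165  0.193]
dark [ 0.516 -0.228  0.183]
hmid [ 0.525 -0.199  0.198]
empty_h [ 0.504 -0.376  0.198]
barL [ 0.583 -0.15  -0.005]
barR [ 0.54  -0.43   0.128]
postL [ 0.578 -0.112  0.133]
postR [ 0.539 -0.457  0.13 ]
table [ 0.526 -0.027 -0.005]
top 496
242 [ 0.5051 -0.3739  0.1948] [ 0.495 -0.408  0.187] [ 0.515 -0.34   0.201] slope dx/dy 0.106
254 [ 0.5255 -0.1977  0.1944] [ 0.515 -0.232  0.185] [ 0.537 -0.165  0.2  ] slope dx/dy 0.102
scene 675
384 [ 0.5036 -0.3775  0.1942] [ 0.495 -0.409  0.178] [ 0.516 -0.34   0.201] slope dx/dy 0.102
265 [ 0.5236 -0.2027  0.1933] [ 0.516 -0.233  0.177] [ 0.535 -0.165  0.199] slope dx/dy 0.084
26 [0.7936 0.4891 0.1788] [0.787 0.481 0.172] [0.799 0.503 0.184] slope dx/dy -0.164
```

View pics/crop1.png

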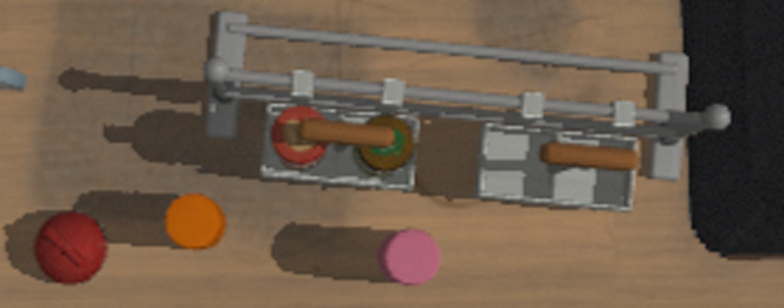

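apply_moves --dp '[[-4.1,-0.7,-0.2],[-4.1,-0.7,-0.2],[-4.1,-0.7,-0.2],[-4.1,-0.7,-0.2],[-4.1,-0.7,-0.2],[-4.1,-0.7,-0.2],[-4.1,-0.7,-0.2],[-4.1,-0.7,-0.2],[-4.1,-0.7,-0.2],[-4.1,-0.7,-0.2],[-4.1,-0.7,-0.2],[-4.1,-0.7,-0.2],[-4.1,-0.7,-0.2],[-4.1,-0.7,-0.2],[-4.1,-0.7,-0.2],[-4.1,-0.7,-0.2],[-4.1,-0.7,-0.2],[-4.1,-0.7,-0.2],[-4.1,-0.7,-0.2],[-4.1,-0.7,-0.2]]' --twist '[[0,0,0.0625],[0,0,0.0625],[0,0,0.0625],[0,0,0.0625],[0,0,0.0625],[0,0,0.0625],[0,0,0.0625],[0,0,0.0625],[0,0,0.0625],[0,0,0.0625],[0,0,0.0625],[0,0,0.0625],[0,0,0.0625],[0,0,0.0625],[0,0,0.0625],[0,0,0.0625],[0,0,0.0625],[0,0,0.0625],[0,0,0.0625],[0,0,0.0625]]' --gripper '[0,0,0,0,0,0,0,0,0,0,0,0,0,0,0,0,0,0,0,0]'

```text
time: 2.1
tool_pos: [0.5262, -0.2037, 0.2695]
ee_rot: [-0.0, 0.746, 0.666, -0.0]
contact_force: [0.3, -0.0, -0.1]
opening: 1.001
finger_force: 0.0
```

apply_moves --dp '[[0,0,0],[0,0,0],[0,0,0]]' --twist '[[0,0,0],[0,0,0],[0,0,0]]' --gripper '[0,0,0]'

```text
time: 2.4
tool_pos: [0.5267, -0.2012, 0.2697]
ee_rot: [-0.001, 0.745, 0.667, 0.0]
contact_force: [-0.2, 0.2, 0.2]
opening: 0.996
finger_force: 0.0
```

Run:
```python
from h import *
o=get_obs();print({k:np.round(v,3) for k,v in o.items()})
p,d=read_camera("wrist");cv2.imwrite("pics/w1.png",p);W=world("wrist",d,o);np.save("w1.npy",W)
W=W.reshape(-1,3);c=p.reshape(-1,3).astype(int)
m=(W[:,2]>.170)&(W[:,2]<.205)&(c[:,2]-c[:,0]>40)&(abs(W[:,0]-.525)<.04)&(abs(W[:,1]+.199)<.06);Q=W[m]
print(len(Q),Q.mean(0),Q.min(0),Q.max(0),np.polyfit(Q[:,1],Q[:,0],1))
w=o["ee_rot"];R=Rn.from_quat([w[1],w[2],w[3],w[0]]).as_matrix();print(R.round(3)); print("to handle, tool cm",(R.T@(np.array([.525,-.199,.185])-o["tool_pos"])*100).round(2))
```

```text
{'time': np.float64(2.4), 'q': array([-4.780e-01,  3.490e-01,  1.420e-01,  1.364e+00,  1.000e-03,
        1.203e+00]), 'qd': array([ 0.018, -0.003, -0.002,  0.001, -0.002,  0.001]), 'effort': array([-8.6600e-01, -4.4930e+01,  2.7219e+01, -2.4000e-02, -3.6000e-02,
        0.0000e+00]), 'tool_pos': array([ 0.527, -0.201,  0.27 ]), 'ee_rot': array([-0.001,  0.745,  0.667,  0.   ]), 'contact_force': array([-0.232,  0.182,  0.246]), 'torque': array([ 0.003, -0.02 ,  0.004]), 'finger_force': np.float64(0.0), 'opening': np.float64(0.996)}
2424 [ 0.52612648 -0.19354142  0.19520945] [ 0.51483375 -0.22981234  0.17884582] [ 0.53683523 -0.16143083  0.19883921] [0.10786322 0.54700248]
[[ 0.11   0.994 -0.001]
 [ 0.994 -0.11   0.001]
 [ 0.001 -0.001 -1.   ]]
to handle, tool cm [ 0.19 -0.18  8.47]
```

View pics/w1.png

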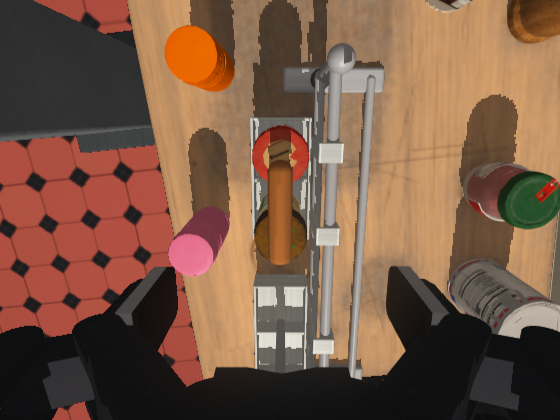

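The wrist view shows the handle upright at (280,210) between the fingers, at the same yaw as the tool. I go down about 8.5 cm.

apply_moves --dp '[[0.2,-0.1,0.5],[0.2,0,1.0],[0,0,1.0],[0,0,1.0],[0,0,1.0],[0,0,1.0],[0,0,1.0],[0,0,1.0],[0,0,0.6],[0,0,0.3],[0,0,0],[0,0,0],[0,0,0]]' --twist '[[0,0,0],[0,0,0],[0,0,0],[0,0,0],[0,0,0],[0,0,0],[0,0,0],[0,0,0],[0,0,0],[0,0,0],[0,0,0],[0,0,0],[0,0,0]]' --gripper '[0,0,0,0,0,0,0,0,0,0,0,0,0]' --grip_force 60

```text
time: 3.75
tool_pos: [0.5266, -0.1983, 0.1866]
ee_rot: [0.0, 0.745, 0.667, 0.0]
contact_force: [0.4, -0.4, 1.1]
opening: 1.004
finger_force: 0.0
```

Run:
```python
from h import *
o=get_obs();print(o["tool_pos"],o["contact_force"])
p,d=read_camera("wrist");cv2.imwrite("pics/w2.png",p);W=world("wrist",d,o).reshape(-1,3);c=p.reshape(-1,3).astype(int)
m=(W[:,2]>.170)&(W[:,2]<.205)&(c[:,2]-c[:,0]>40)&(abs(W[:,0]-.525)<.04)&(abs(W[:,1]+.199)<.06);Q=W[m]
print(len(Q),Q.mean(0),Q.min(0),Q.max(0),np.polyfit(Q[:,1],Q[:,0],1))
```

```text
[ 0.5266089  -0.19827001  0.1866301 ] [ 0.40429739 -0.40492783  1.06366018]
5563 [ 0.52634103 -0.19181751  0.19507314] [ 0.51477282 -0.23001307  0.177425  ] [ 0.53693145 -0.16136584  0.19850636] [0.10665623 0.54679956]
```

View pics/w2.png

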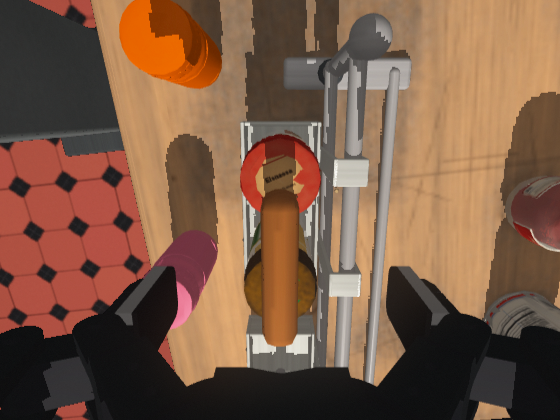

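The handle lies centred between the pads, from (280,190) to (280,345), and the pink can is clear of the fingers. I close the gripper.

apply_moves --dp '[[0.2,0,0.1],[0,0,0],[0,0,0],[0,0,0],[0,0,0],[0,0,0],[0,0,0],[0,0,0],[0,0,0],[0,0,0],[0,0,0],[0,0,0]]' --twist '[[0,0,0],[0,0,0],[0,0,0],[0,0,0],[0,0,0],[0,0,0],[0,0,0],[0,0,0],[0,0,0],[0,0,0],[0,0,0],[0,0,0]]' --gripper '[0.2,0.4,0.6,0.75,0.85,1,1,1,1,1,1,1]' --grip_force 60

```text
time: 5.0
tool_pos: [0.5264, -0.1962, 0.1854]
ee_rot: [0.0, 0.745, 0.667, 0.0]
contact_force: [-3.2, 1.4, 4.6]
opening: 0.167
finger_force: 59.4
```

apply_moves --dp '[[0,0,-0.1],[0,0,-0.2],[0,0,-0.3],[0,0,-0.4],[0,0,-0.4],[0,0,-0.4],[0,0,-0.4],[0,0,-0.4],[0,0,-0.4],[0,0,-0.4],[0,0,-0.3],[0,0,-0.2],[0,0,-0.1],[0,0,0],[0,0,0]]' --twist '[[0,0,0],[0,0,0],[0,0,0],[0,0,0],[0,0,0],[0,0,0],[0,0,0],[0,0,0],[0,0,0],[0,0,0],[0,0,0],[0,0,0],[0,0,0],[0,0,0],[0,0,0]]' --gripper '[1,1,1,1,1,1,1,1,1,1,1,1,1,1,1]'

```text
time: 6.5
tool_pos: [0.5263, -0.196, 0.2249]
ee_rot: [-0.0, 0.745, 0.667, -0.0]
contact_force: [0.5, -0.2, -4.2]
opening: 0.169
finger_force: 58.8
```

Run:
```python
from h import *
o=get_obs();print(o["tool_pos"],o["contact_force"],o["torque"])
p,d=read_camera("wrist");cv2.imwrite("pics/w3.png",p)
p,d=read_camera("scene");cv2.imwrite("pics/s3.png",cv2.resize(p[150:370,180:440],None,fx=2.6,fy=2.6))
```

```text
[ 0.52633602 -0.19603852  0.22490157] [ 0.53619149 -0.23782913 -4.22739215] [ 0.01037289 -0.02472093 -0.04830033]
```

View pics/s3.png

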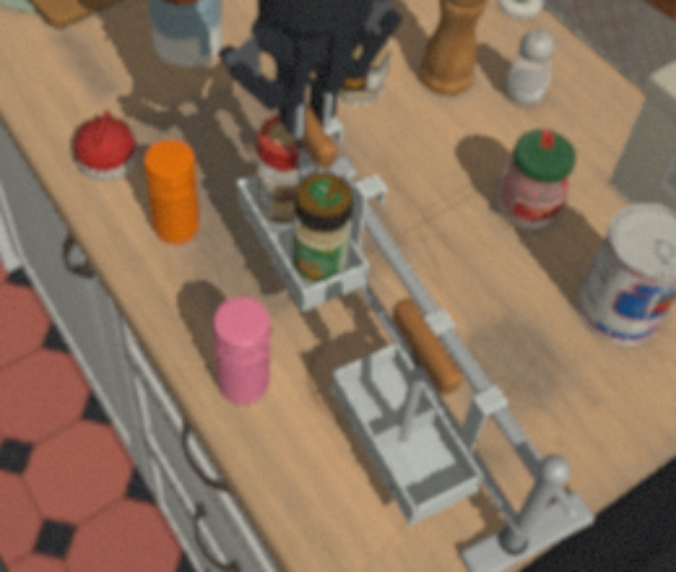

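The carrier is off the bar with both jars standing in it at (280,165) and (322,235), and the empty one still hangs. I go on up, then back towards the robot.

apply_moves --dp '[[0,0,-0.2],[0,0,-0.4],[0,0,-0.6],[0,0,-0.6],[0,0,-0.6],[0,0,-0.6],[0,0,-0.6],[0,0,-0.6],[0,0,-0.6],[0,0,-0.6],[0,0,-0.6],[0,0,-0.6],[0,0,-0.6],[0,0,-0.4],[0,0,-0.3],[0,0,-0.1],[0,0,0],[0,0,0]]' --twist '[[0,0,0],[0,0,0],[0,0,0],[0,0,0],[0,0,0],[0,0,0],[0,0,0],[0,0,0],[0,0,0],[0,0,0],[0,0,0],[0,0,0],[0,0,0],[0,0,0],[0,0,0],[0,0,0],[0,0,0],[0,0,0]]' --gripper '[1,1,1,1,1,1,1,1,1,1,1,1,1,1,1,1,1,1]'

```text
time: 8.4
tool_pos: [0.5263, -0.196, 0.3048]
ee_rot: [-0.0, 0.745, 0.667, -0.0]
contact_force: [0.2, 0.2, -4.1]
opening: 0.164
finger_force: 58.8
```

apply_moves --dp '[[0,-0.1,0],[0,-0.2,0],[0,-0.4,0],[0,-0.6,0],[0,-0.7,0],[0,-0.8,0],[0,-0.8,0],[0,-0.8,0],[0,-0.8,0],[0,-0.8,0],[0,-0.8,0],[0,-0.8,0],[0,-0.7,0],[0,-0.6,0],[0,-0.5,0],[0,-0.3,0],[0,-0.2,0],[0,-0.1,0],[0,0,0],[0,0,0]]' --twist '[[0,0,0],[0,0,0],[0,0,0],[0,0,0],[0,0,0],[0,0,0],[0,0,0],[0,0,0],[0,0,0],[0,0,0],[0,0,0],[0,0,0],[0,0,0],[0,0,0],[0,0,0],[0,0,0],[0,0,0],[0,0,0],[0,0,0],[0,0,0]]' --gripper '[1,1,1,1,1,1,1,1,1,1,1,1,1,1,1,1,1,1,1,1]'

```text
time: 10.4
tool_pos: [0.4272, -0.1851, 0.3051]
ee_rot: [0.0, 0.745, 0.667, 0.0]
contact_force: [-0.6, 0.2, -4.1]
opening: 0.169
finger_force: 58.8
```

apply_moves --dp '[[0,0,0],[0,0,0],[0,0,0],[0,0,0],[0,0,0],[0,0,0],[0,0,0],[0,0,0],[0,0,0],[0,0,0],[0,0,0],[0,0,0],[0,0,0],[0,0,0],[0,0,0],[0,0,0],[0,0,0],[0,0,0]]' --twist '[[0,0,0],[0,0,0],[0,0,0],[0,0,0],[0,0,0],[0,0,0],[0,0,0],[0,0,0],[0,0,0],[0,0,0],[0,0,0],[0,0,0],[0,0,0],[0,0,0],[0,0,0],[0,0,0],[0,0,0],[0,0,0]]' --gripper '[1,1,1,1,1,1,1,1,1,1,1,1,1,1,1,1,1,1]'

```text
time: 12.2
tool_pos: [0.4271, -0.185, 0.3051]
ee_rot: [-0.0, 0.745, 0.667, 0.0]
contact_force: [0.1, 0.6, -4.6]
opening: 0.164
finger_force: 58.8
```

Run:
```python
from h import *
o=get_obs();print(o["tool_pos"],o["contact_force"],o["torque"])
p,d=read_camera("scene");W=world("scene",d);np.save("scene2.npy",W);cv2.imwrite("pics/s4.png",cv2.resize(p[130:370,150:440],None,fx=2.4,fy=2.4))
```

```text
[ 0.42705562 -0.18501648  0.30507126] [ 0.11672889  0.63376656 -4.57660632] [0.00865528 0.00470464 0.03553564]
```

View pics/s4.png

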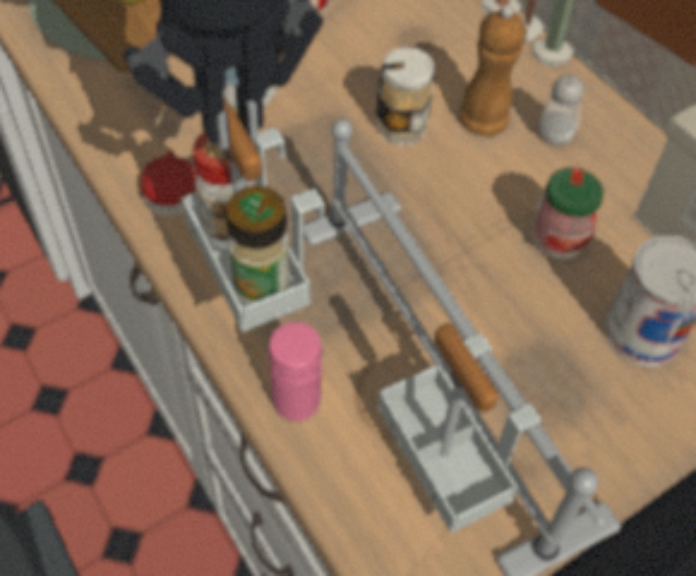

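The carrier is held clear of the rail, with both jars in it at (212,185) and (257,240) and the empty one still hanging. I finish the hold, check that it is level, and hand in.

apply_moves --dp '[[0,0,0],[0,0,0],[0,0,0],[0,0,0],[0,0,0],[0,0,0],[0,0,0],[0,0,0],[0,0,0],[0,0,0],[0,0,0],[0,0,0],[0,0,0],[0,0,0],[0,0,0],[0,0,0],[0,0,0],[0,0,0]]' --twist '[[0,0,0],[0,0,0],[0,0,0],[0,0,0],[0,0,0],[0,0,0],[0,0,0],[0,0,0],[0,0,0],[0,0,0],[0,0,0],[0,0,0],[0,0,0],[0,0,0],[0,0,0],[0,0,0],[0,0,0],[0,0,0]]' --gripper '[1,1,1,1,1,1,1,1,1,1,1,1,1,1,1,1,1,1]'

```text
time: 14.05
tool_pos: [0.4271, -0.185, 0.3051]
ee_rot: [-0.0, 0.745, 0.667, 0.0]
contact_force: [-0.1, -0.7, -5.1]
opening: 0.167
finger_force: 58.8
```

Run:
```python
from h import *
p,d=read_camera("scene");W=world("scene",d)
f=lambda x,y:W[int(130+y/2.4),int(150+x/2.4)].round(3)
for n,a in dict(darktop=(257,207),rim_near=(242,318),rim_right=(305,287),rim_far=(190,205),hook_r=(310,200),hook_l=(271,140),bar=(400,232)).items(): print(n,f(*a))
a=np.load("scene.npy")
print(get_obs()["time"], "mug diff",np.nanmedian(abs(W-a)[145:165,240:262]))
```

```text
darktop [ 0.425 -0.221  0.265]
rim_near [ 0.392 -0.243  0.173]
rim_right [ 0.447 -0.25   0.181]
rim_far [ 0.411 -0.124  0.174]
hook_r [ 0.466 -0.227  0.253]
hook_l [ 0.47  -0.161  0.255]
bar [ 0.565 -0.217  0.132]
14.1 mug diff 0.2948723756901435
```

```bash
python3 -c "from cell import job_done; print(job_done())"
```

```text
the job is handed in; nothing more can be done
None
```

The job is handed in: the arm is still holding the carrier with both jars standing, level and still for over 3 s, its underside about 15 cm above the worktop and about 8 cm clear of the rail's upper bar; the empty carrier still hangs, but the gripper hid the mug in the last pictures, so I can only say the arm never came near it.

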